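# Sort incoming specimens into the laboratory's trays

### The arm

A 6-joint arm with a two-finger parallel gripper is mounted at the origin on the work surface. World frame = base frame: x ahead of the robot, y to its left, z up, the work surface at z = 0. Lengths are in m, angles in rad, forces in N, time in s.
With the tool pointing down it reaches from about 0.4 to 0.925 m from the base axis. Payload 12.5 kg.
Tool frame: the origin (TCP) lies between the finger pads; the fingertips stand 11 mm ahead of it and the grasp point (between the pads) lies 8 mm behind it (arm.tips_ahead is the distance from the TCP to the fingertips, in m); y points along the fingers, z is the direction in which the jaws open and shut, and the axes are right-handed (so a half turn about y gives the same grasp; the last joint's range is limited). The gripper opens to 95 mm and grips with 3 to 60 N. Pads are 20 mm wide; open, the fingers measure 119 mm over their backs; the gripper's body (75 mm by 180 mm) begins 59 mm behind the grasp point.
Start: joints at [1.005, 0.491, 1.559, -0, 1.092, -0.106], TCP at [0.277, 0.56, 0.226] pointing down, gripper open.
Joint ranges: [-3.1, 3.1], [-0.84, 2.19], [0.05, 2.79], [-1.13, 4.28], [0.06, 2.93], [-2.69, 2.69]. Speed limits (rad/s): [2.22, 2.22, 2.79, 3.14, 3.14, 3.14].

### API

Orientations are given as a unit quaternion [x, y, z, w].
In Python, from cell import arm, optics, workorder, nets gives the robot as it stands.
- The arm moves only by the tool drive_tool, never from a script. Its argument "rows" is a list of rows, each a list of 5 numbers: the closure in counts, from 0 (fully open) to 255 (shut), then the shift along the tool's x, y, z in mm, then the turn about the tool's y in rad. A call has 1 to 12 rows; each row shifts and turns the commanded pose from where the row before left it, along the tool's axes as they then stand; what a row does not reach is not made up. A row lasts 1/12 s, in which the tool goes at most 41.7 mm and 7.16 degrees, less where a joint would pass 70% of its speed; a pose out of reach is approached as far as the arm can. A call with a gripper value outside its range is refused whole. The fingers move at their own pace and stop on an object; the grip force is fixed at half the most. Time passes only in rows, so rows that do not move let the fingers close. It gives the time, the measured TCP pose, the force and the opening at its end, in the units of the state.
- arm.read_state(): the state, without advancing time (a new reading comes with each control period).
- optics.get_image(name): name is "side" or "top" or "wrist"; returns a dict with "img" (384x512x3 uint8, red, green, blue), "range_z" (384x512 float32, m along the optical axis (not along the pixel's ray), 0 where there is no reading), "fx", "fy", "cx", "cy" (pixels), "distortion" ([k1, k2, p1, p2, k3] as OpenCV has them; the pictures are not rectified), "R" (3x3) and "t" (3): a world point X has camera coordinates R X + t. Camera axes: x right, y down, z forward; pixel columns grow to the right and rows downward; lengths in m; the calibration is good to about 2 mm. A picture is of the moment at which its call begins.
- workorder.close_job(): hands the job in, once; it reports no verdict.
Trained networks look in a picture, given as the dict that the camera call returned (one of the last four; its "shot" number tells which), for a name from the list of things; names that differ only in an ending like _2 or _b are one class to them, and where a whole thing is asked for, a point or a joint stands for the part that bears it (a point fixed in the world has none). Each returns a list of dicts, best first, with "score" (0 to 1); they miss things now and then, are a little off and sometimes report something else, mostly with a low value. They report only what shows in the picture. A call takes as long as a camera call.
- nets.cut_out(thing, picture): "region" (384x512 bool, what is visible of it) and "rect" ([left, top, right, bottom] in pixels, round what is visible of it).
- nets.mark_of(thing, picture): "pixel" ([column, row] in pixels: a listed point, or the origin of a listed thing).
The state is a dict: "time": time; "joints": joint angles; "joint_vel": joint speeds; "joint_torque": joint torques, N m; "ee_pos": TCP position; "ee_rot": TCP orientation; "ft_force": force on the tool from outside, world axes, zero at the start; "ft_torque": the same for the moment, N m; "opening": opening from 0.0 (shut) to 1.0 (fully open).
Only numpy, scipy, OpenCV 4.12 (cv2) and the standard library are available. Lean on these libraries where they do the work, as an engineer would, in place of code of your own. Each camera call takes 0.05 s, during which the arm holds its last target. There are 200 camera calls.

### The job

Sort the specimens on the bench: both urine cups go into the yellow tray, the white-lidded biopsy pot into the blue tray beside the pot already there, and both slide mailers into the green tray. Set each one down gently on the tray floor, the cups and pots standing upright and the mailers lying flat side by side, none on top of another or on a rim. Never tip, drop or knock over a specimen, and leave the black-lidded pot and the amber oil bottle standing where they are.

Things in the scene. Friction and masses are not known exactly. Their poses are not given: they have to be found in the camera images.
- cup_red_center (a point): Urine cup: upright frosted-white screw-cap cup with a blank paper label and a red lid, 70 mm tall, body 53 in diameter, lid 57 in diameter and 14 high at the top; about 80 g. The point is at its centre, half-way up (35 above its underside); z up. Closed and light, to be gripped round the body. Starts standing on the bench.
- cup_orange_center (a point): Urine cup: upright frosted-white screw-cap cup with a blank paper label and an orange lid, 70 mm tall, body 53 in diameter, lid 57 in diameter and 14 high at the top; about 80 g. The point is at its centre, half-way up (35 above its underside); z up. Closed and light, to be gripped round the body. Starts standing on the bench.
- biopsy_center (a point): Biopsy pot: small upright frosted-white screw-cap pot with a white lid and a blank paper label, 50 mm tall, body 38 in diameter, lid 41 in diameter and 12 high at the top; about 50 g. The point is at its centre, 25 above its underside; z up. Starts standing on the bench, outside the trays.
- mailer_white_center (a point): Slide mailer: flat closed white plastic box for microscope slides with a blank white label on top, 86 mm long (its x axis) x 34 wide (its y axis) x 22 high; about 45 g. The point is at its centre, 11 above its underside; z up. Starts lying flat on the bench, at any yaw, to be gripped across its 34 mm width.
- mailer_purple_center (a point): Slide mailer: flat closed purple plastic box for microscope slides with a blank white label on top, 86 mm long (its x axis) x 34 wide (its y axis) x 22 high; about 45 g. The point is at its centre, 11 above its underside; z up. Starts lying flat on the bench, at any yaw, to be gripped across its 34 mm width.
- tray_yellow: Yellow plastic specimen tray, fixed to the bench, open at the top: in mm, 140 (its x) x 190 (its y) x 30 high outside, walls and floor 5 thick, inside 130 x 180. Origin at the centre of its underside, on the bench; the inner floor is 5 above it. Its x points roughly away from the robot, turned up to 0.2 rad. Empty at the start; belongs to urine cups.
- tray_blue: Blue plastic specimen tray, fixed to the bench, open at the top: in mm, 140 (its x) x 190 (its y) x 30 high outside, walls and floor 5 thick, inside 130 x 180. Origin at the centre of its underside, on the bench; the inner floor is 5 above it. Its x points roughly away from the robot, turned up to 0.2 rad. One black-lidded biopsy pot already stands in it; belongs to biopsy pots.
- tray_green: Green plastic specimen tray, fixed to the bench, open at the top: in mm, 140 (its x) x 190 (its y) x 30 high outside, walls and floor 5 thick, inside 130 x 180. Origin at the centre of its underside, on the bench; the inner floor is 5 above it. Its x points roughly away from the robot, turned up to 0.2 rad. Empty at the start; belongs to slide mailers.
- filed_biopsy_center (a point): Biopsy pot with a black lid, of the same shape and size as the white-lidded one (50 mm tall, body 38, lid 41 in diameter), already standing in the blue tray, within 20 of its centre along the tray x axis and within 55 along its y axis, so that the longer part of the tray is free on one side of it. It stays there. The point is at its centre, 25 above its underside; z up.
- oil_bottle_center (a point): Immersion-oil dropper bottle: small amber bottle with a black cap, 28 in diameter, 70 mm tall, standing on the bench among the specimens. Not a specimen: it stays where it is. The point is at its centre, 35 above its underside; z up. (Other bench equipment, up to 200 high, stands beyond x = 0.78 m and beyond y = +-0.53 m; a label roll, a pad, a marker and forceps, all under 30 high, lie nearer than x = 0.34 m or beyond x = 0.74 m.)

How it is judged:
At the end, for the whole second after the job is handed in: Urine cups in the yellow tray, both biopsy pots in the blue, mailers in the green: inside the walls, on the tray floor (within 5 mm), upright or flat within 0.12 rad, released, at rest (under 0.02 m/s); oil bottle upright within 0.12 rad (x of cup_red_center in the frame of tray_yellow between -0.045 and 0.045 m and y of cup_red_center in the frame of tray_yellow between -0.07 and 0.07 m and z of cup_red_center in the frame of tray_yellow between 0.035 and 0.046 m and angle between each of cup_red_center, cup_orange_center, mailer_white_center, mailer_purple_center, biopsy_center, filed_biopsy_center, oil_bottle_center's own z axis and vertical below 0.12 rad and linear speed of each of cup_red, cup_orange, mailer_white, mailer_purple, biopsy, filed_biopsy below 0.02 m/s and contact force between each of cup_red, cup_orange, mailer_white, mailer_purple, biopsy, filed_biopsy and the fingers below 0.05 N and x of cup_orange_center in the frame of tray_yellow between -0.045 and 0.045 m and y of cup_orange_center in the frame of tray_yellow between -0.07 and 0.07 m and z of cup_orange_center in the frame of tray_yellow between 0.035 and 0.046 m and x of mailer_white_center in the frame of tray_green between -0.06 and 0.06 m and y of mailer_white_center in the frame of tray_green between -0.085 and 0.085 m and z of mailer_white_center in the frame of tray_green between 0.011 and 0.022 m and x of mailer_purple_center in the frame of tray_green between -0.06 and 0.06 m and y of mailer_purple_center in the frame of tray_green between -0.085 and 0.085 m and z of mailer_purple_center in the frame of tray_green between 0.011 and 0.022 m and x of biopsy_center in the frame of tray_blue between -0.052 and 0.052 m and y of biopsy_center in the frame of tray_blue between -0.077 and 0.077 m and z of biopsy_center in the frame of tray_blue between 0.025 and 0.036 m and x of filed_biopsy_center in the frame of tray_blue between -0.052 and 0.052 m and y of filed_biopsy_center in the frame of tray_blue between -0.077 and 0.077 m and z of filed_biopsy_center in the frame of tray_blue between 0.025 and 0.036 m); the robot touches nothing.
It fails at once if a specimen is tipped over (leans more than about 45 degrees) (angle between any of cup_red_center, cup_orange_center, mailer_white_center, mailer_purple_center, biopsy_center's own z axis and vertical above 0.8 rad).
It fails at once if a specimen is dropped or thrown: touched by nothing, with its underside more than 30 mm above the bench ((height (world z) of cup_red_center above 0.065 m and contact force between cup_red and anything else below 0.001 N) or (height (world z) of cup_orange_center above 0.065 m and contact force between cup_orange and anything else below 0.001 N) or (height (world z) of mailer_white_center above 0.041 m and contact force between mailer_white and anything else below 0.001 N) or (height (world z) of mailer_purple_center above 0.041 m and contact force between mailer_purple and anything else below 0.001 N) or (height (world z) of biopsy_center above 0.055 m and contact force between biopsy and anything else below 0.001 N)).
It fails at once if the black-lidded pot already in the blue tray is knocked over or pushed more than 30 mm (angle between filed_biopsy_center's own z axis and vertical above 0.4 rad or distance of filed_biopsy_center from where it was at the start of the episode above 0.03 m).
It fails at once if the immersion-oil bottle is knocked over, or moved more than 30 mm (angle between oil_bottle_center's own z axis and vertical above 0.4 rad or distance of oil_bottle_center from where it was at the start of the episode above 0.03 m).
It also fails if it takes over 128 s, if anything falls off the work surface, if the arm or the gripper's body presses on something with over 40 N, if the wrist force passes 120 N, or if a joint passes its speed limit or range.

## Working session

There is one attempt and no reset: what is moved stays moved. The work goes in short steps, Python scripts to look and compute and a tool call to move; the robot and the scene stay as the last step left them, time stands still between calls to the robot, and variables do not carry over. Pictures are saved under pics/ and viewed, about 12 in all and at most 16, crops included, and the job is handed in when it is done.

Besides the shell and the picture viewer there is one more tool, called after "Request:" as a command line: name --pt "numbers of a row" for each row, then --argument value for the rest. drive_tool: Moves the arm, as the interface text tells. Its arguments: {"type":"object","properties":{"rows":{"type":"array"}},"required":["rows"]}

```bash
mkdir -p pics; ls
cat > h.py <<'E'
import numpy as np, cv2
from cell import arm, optics, workorder, nets
from scipy.spatial.transform import Rotation as Ro
def cam(p):
    return np.array([[p['fx'],0,p['cx']],[0,p['fy'],p['cy']],[0,0,1]]),np.array(p['distortion']),np.array(p['R']),np.array(p['t'])
def cloud(p):
    K,d,R,t=cam(p); v,u=np.mgrid[:384,:512]
    n=cv2.undistortPoints(np.stack([u,v],-1).reshape(-1,1,2).astype(float),K,d).reshape(384,512,2)
    z=p['range_z']; c=np.dstack([n*z[...,None],z])
    return (c-t)@R   # R^T(c-t)
def at_h(p,px,h):
    K,d,R,t=cam(p); n=cv2.undistortPoints(np.array([[px]],float),K,d).ravel()
    r=R.T@np.array([n[0],n[1],1]); o=-R.T@t
    return o+r*(h-o[2])/r[2]
def save(p,n): cv2.imwrite('pics/'+n,p['img'][...,::-1])
E
python3 - <<'E'
from h import *
s=arm.read_state(); print({k:np.round(v,3).tolist() for k,v in s.items()}, arm.tips_ahead); print(Ro.from_quat(s['ee_rot']).as_matrix().round(3))
p=optics.get_image('top'); save(p,'top0.png'); q=optics.get_image('side'); save(q,'side0.png')
C=cloud(p); np.save('C0.npy',C)
H=dict(cup_red_center=.035,cup_orange_center=.035,biopsy_center=.025,mailer_white_center=.011,mailer_purple_center=.011,tray_yellow=0,tray_blue=0,tray_green=0,filed_biopsy_center=.03,oil_bottle_center=.035)
for k,h in H.items():
    m=nets.mark_of(k,p)[:2]; c=nets.cut_out(k,p)[:2]
    for a in m: print(k,'mark',round(a['score'],2),np.round(a['pixel']),at_h(p,a['pixel'],h).round(3))
    for a in c:
        P=C[a['region']&(p['range_z']>0)]; print('   cut',round(a['score'],2),np.round(a['rect']),len(P), np.median(P,0).round(3), np.percentile(P[:,2],[5,95]).round(3))
        zt=np.percentile(P[:,2],90); T=P[P[:,2]>zt-.006]
        r=cv2.minAreaRect((T[:,:2]*1000).astype(np.float32)); print('   top rect mm',np.round(r[0]),np.round(r[1]),round(r[2]))
E
```

```text
pics
{'time': 0.0, 'joints': [1.005, 0.492, 1.559, 0.0, 1.092, -0.106], 'joint_vel': [-0.001, 0.001, 0.0, 0.0, -0.0, -0.001], 'joint_torque': [-0.001, -61.263, -25.818, 0.069, 0.048, -0.0], 'ee_pos': [0.277, 0.56, 0.225], 'ee_rot': [0.689, -0.161, 0.161, -0.688], 'ft_force': [0.224, 0.312, 0.31], 'ft_torque': [0.071, 0.03, -0.01], 'opening': 1.002} 0.011
[[ 0.896 -0.001  0.444]
 [-0.444 -0.001  0.896]
 [-0.    -1.    -0.001]]
cup_red_center mark 0.55 [162. 229.] [0.419 0.23  0.035]
cup_red_center mark 0.44 [339. 228.] [ 0.43  -0.236  0.035]
   cut 0.75 [150. 219. 177. 244.] 412 [0.412 0.22  0.07 ] [0.04  0.073]
   top rect mm [411. 222.] [54. 55.] 19
cup_orange_center mark 0.96 [339. 230.] [ 0.425 -0.237  0.035]
cup_orange_center mark 0.33 [384. 222.] [ 0.448 -0.358  0.035]
   cut 0.97 [326. 219. 350. 241.] 464 [ 0.425 -0.23   0.069] [0.019 0.073]
   top rect mm [ 424. -233.] [55. 56.] 19
biopsy_center mark 0.49 [116. 216.] [0.452 0.36  0.025]
   cut 0.7 [105. 208. 123. 226.] 241 [0.455 0.36  0.048] [0.013 0.052]
   top rect mm [455. 362.] [39. 40.] 87
mailer_white_center mark 0.82 [
[... 551 characters left out ...]
6  0.054] [0.013 0.058]
   top rect mm [ 586. -219.] [40. 38.] 2
tray_blue mark 0.88 [336. 168.] [ 0.596 -0.236  0.   ]
   cut 0.68 [302. 138. 374. 198.] 3579 [ 0.599 -0.235  0.005] [0.001 0.033]
   top rect mm [ 595. -230.] [195. 144.] 83
tray_green mark 0.78 [170. 156.] [0.622 0.223 0.   ]
   cut 0.22 [260. 207. 285. 238.] 382 [ 0.447 -0.059  0.021] [0.017 0.025]
   top rect mm [447. -58.] [34. 85.] 52
filed_biopsy_center mark 0.67 [331. 171.] [ 0.584 -0.216  0.03 ]
   cut 0.75 [325. 161. 342. 179.] 198 [ 0.585 -0.216  0.054] [0.027 0.058]
   top rect mm [ 585. -218.] [35. 37.] 89
   cut 0.41 [215. 208. 230. 217.] 88 [0.461 0.072 0.047] [0.031 0.068]
   top rect mm [463.  72.] [ 9. 11.] 49
```

View pics/top0.png

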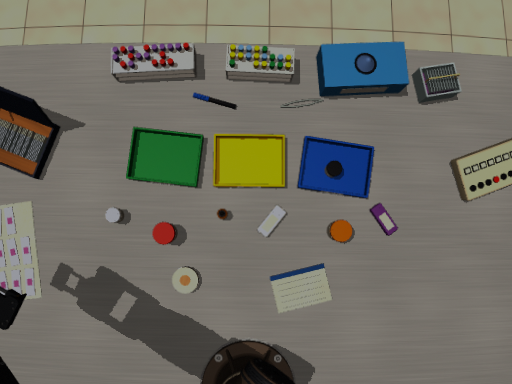

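View pics/side0.png

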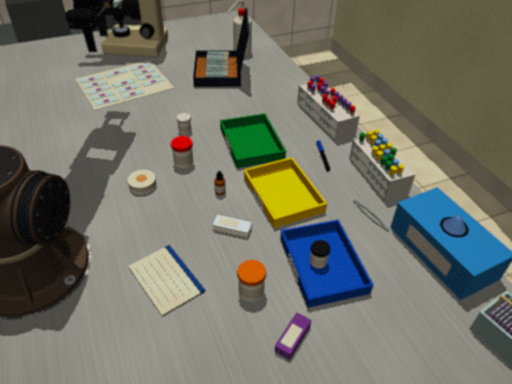

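The top view matches the network results: biopsy pot at (114,215), red cup (163,233), oil bottle (223,214), white mailer (271,221), orange cup (341,231) and purple mailer (384,219). The green, yellow and blue trays are at (166,157), (250,161) and (336,167), and the side view agrees. Next I'll measure the tray poses.

Run:
```python
from h import *
C=np.load('C0.npy'); im=cv2.cvtColor(cv2.imread('pics/top0.png'),cv2.COLOR_BGR2HSV)
for n,(c,r),h in [('green',(166,157),(50,75)),('yellow',(250,161),(25,33)),('blue',(336,167),(110,125))]:
    m=(im[...,0]>=h[0])&(im[...,0]<=h[1])&(im[...,1]>120); b=np.zeros_like(m); b[r-42:r+42,c-50:c+50]=1
    P=C[m&b]; T=P[(P[:,2]>.022)&(P[:,2]<.036)]; r=cv2.minAreaRect((T[:,:2]*1000).astype(np.float32)); 
    F=P[P[:,2]<.012]; print(n,r,len(T),'floor z',np.median(F[:,2]).round(4),'top z',np.median(T[:,2]).round(4))
```

```text
green ((615.1050415039062, 233.1362762451172), (193.20684814453125, 142.47085571289062), 84.26666259765625) 535 floor z 0.0045 top z 0.0313
yellow ((609.0008544921875, 5.9465484619140625), (142.0611114501953, 189.6785125732422), 0.1403096318244934) 390 floor z 0.0044 top z 0.032
blue ((595.0039672851562, -229.249267578125), (192.44725036621094, 143.85240173339844), 82.68560791015625) 539 floor z 0.0045 top z 0.0312
```

Request:
drive_tool --pt "60 0 0 0 0.12" --pt "60 0 0 0 0.12" --pt "60 0 0 0 0.12" --pt "60 0 0 0 0.12" --pt "60 0 0 0 0.12" --pt "60 0 0 0 0.12" --pt "60 0 0 0 0.12" --pt "60 0 0 0 0.12" --pt "60 0 0 0 0.12" --pt "60 0 0 0 0.03"

```text
time: 1.93
ee_pos: [0.2773, 0.5601, 0.2257]
ee_rot: [-0.498, 0.502, -0.502, 0.498]
ft_force: [0.1, 0.2, -0.2]
opening: 0.768
```

Request:
drive_tool --pt "60 28.3 12 25.4 0" --pt "60 28.3 12 25.4 0" --pt "60 28.3 12 25.4 0" --pt "60 28.3 12 25.4 0" --pt "60 28.3 12 25.4 0" --pt "60 28.3 12 25.4 0" --pt "60 28.3 12 25.4 0" --pt "60 0 0 0 0" --pt "60 0 0 0 0"

```text
time: 2.68
ee_pos: [0.4564, 0.3607, 0.141]
ee_rot: [-0.5, 0.501, -0.5, 0.499]
ft_force: [-0.8, 0.5, 0.2]
opening: 0.765
```

```bash
cat >> h.py <<'E'
def look(k,top,n=None,cam_='wrist'):
    p=optics.get_image(cam_); C=cloud(p)
    if n: save(p,n)
    for a in nets.cut_out(k,p)[:2]:
        P=C[a['region']&(p['range_z']>0)]; T=P[abs(P[:,2]-top)<.006]
        if len(T)<10: print(k,a['score'],'few',len(P)); continue
        r=cv2.minAreaRect((T[:,:2]*1000).astype(np.float32)); print(k,round(a['score'],2),np.round(a['rect']),'rect',np.round(r[0],1),np.round(r[1],1),round(r[2],1),'z',np.median(T[:,2]).round(4))
    for a in nets.mark_of(k,p)[:1]: print(' mark',round(a['score'],2),np.round(a['pixel']))
    return p,C
E
python3 - <<'E'
from h import *
print(arm.read_state()['ee_pos']); look('biopsy_center',.05,'w1.png')
E
```

```text
[0.45639333 0.36067522 0.14104512]
biopsy_center 0.84 [234. 168. 278. 219.] rect [454.  363.6] [40.2 40.4] 49.2 z 0.0508
 mark 0.59 [256. 189.]
```

View pics/w1.png

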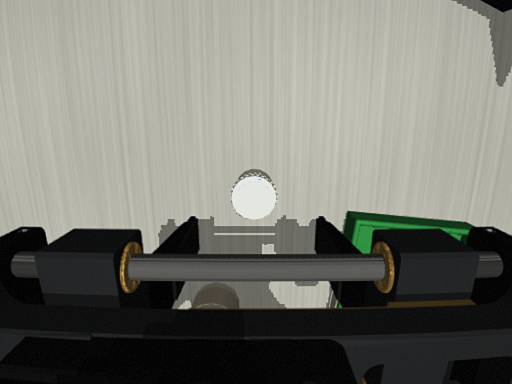

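The wrist view shows the pot at (255,195) between the open fingers, with the green tray clear to the right. I'll descend and grip.

Request:
drive_tool --pt "60 -2 30 -2 0" --pt "60 0 30 0 0" --pt "60 0 30 0 0" --pt "60 0 20 0 0" --pt "60 0 13 0 0" --pt "60 0 0 0 0" --pt "200 0 0 0 0" --pt "200 0 0 0 0" --pt "200 0 0 0 0" --pt "200 0 0 0 0" --pt "200 0 0 0 0" --pt "200 0 0 0 0"

```text
time: 3.83
ee_pos: [0.4536, 0.3644, 0.0193]
ee_rot: [-0.5, 0.5, -0.5, 0.501]
ft_force: [-1.7, 0.3, 5.0]
opening: 0.425
```

Request:
drive_tool --pt "200 0 0 0 0" --pt "200 0 0 0 0" --pt "200 0 -5 0 0" --pt "200 0 -10 0 0" --pt "200 0 -20 0 0" --pt "200 0 -25 0 0" --pt "200 0 -25 0 0" --pt "200 0 -25 0 0" --pt "200 0 0 0 0"

```text
time: 4.58
ee_pos: [0.4548, 0.3651, 0.1338]
ee_rot: [-0.498, 0.499, -0.5, 0.503]
ft_force: [-0.6, -0.1, -0.6]
opening: 0.423
```

```bash
python3 - <<'E'
from h import *
look('biopsy_center',.16,'w2.png')
p=optics.get_image('side');save(p,'s2.png')
E
cd pics; python3 -c "
import cv2,numpy as np
cv2.imwrite('c2.png',np.hstack([cv2.imread('w2.png')[100:340,100:420],cv2.imread('s2.png')[20:260,80:400]]))"
```

```text
biopsy_center 0.91 [220. 205. 297. 304.] rect [454.7 363.6] [41.4 39.4] 85.5 z 0.1649
 mark 0.91 [258. 250.]
```

View pics/c2.png

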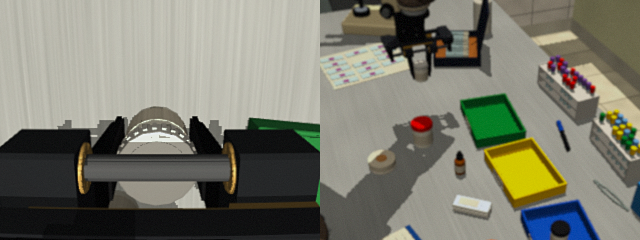

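The pot is held upright, with its underside 19 mm below the TCP. I'll carry it to the free side of the blue tray.

Request:
drive_tool --pt "200 15 0 4 0" --pt "200 30 0 7 0" --pt "200 38 0 8 0" --pt "200 38 0 8 0" --pt "200 38 0 8 0" --pt "200 38 0 8 0" --pt "200 38 0 8 0" --pt "200 38 0 8 0" --pt "200 38 0 8 0" --pt "200 38 0 8 0" --pt "200 38 0 8 0" --pt "200 38 0 8 0"

```text
time: 5.78
ee_pos: [0.5443, -0.0626, 0.1274]
ee_rot: [0.501, -0.5, 0.499, -0.5]
ft_force: [0.1, 0.1, -0.3]
opening: 0.42
```

Request:
drive_tool --pt "200 38 0 8 0" --pt "200 38 0 8 0" --pt "200 38 0 8 0" --pt "200 38 0 8 0" --pt "200 26 0 7 0" --pt "200 14 0 4 0" --pt "200 0 0 0 0" --pt "200 0 0 0 0"

```text
time: 6.45
ee_pos: [0.5873, -0.2522, 0.1274]
ee_rot: [-0.5, 0.501, -0.499, 0.5]
ft_force: [-0.1, 0.7, 0.4]
opening: 0.424
```

```bash
python3 - <<'E'
from h import *
look('filed_biopsy_center',.055,'w3.png')
p=optics.get_image('top');save(p,'t3.png')
E
cd pics; python3 -c "
import cv2,numpy as np
cv2.imwrite('c3.png',np.hstack([cv2.imread('w3.png'),cv2.imread('t3.png')[100:300,240:440].repeat(2,0).repeat(2,1)[:384]])[:, :800])"
```

```text
filed_biopsy_center 0.86 [231. 136. 285. 190.] rect [ 586.7 -219.9] [40.6 41.9] 87.5 z 0.0558
filed_biopsy_center 0.48 few 4059
```

View pics/c3.png

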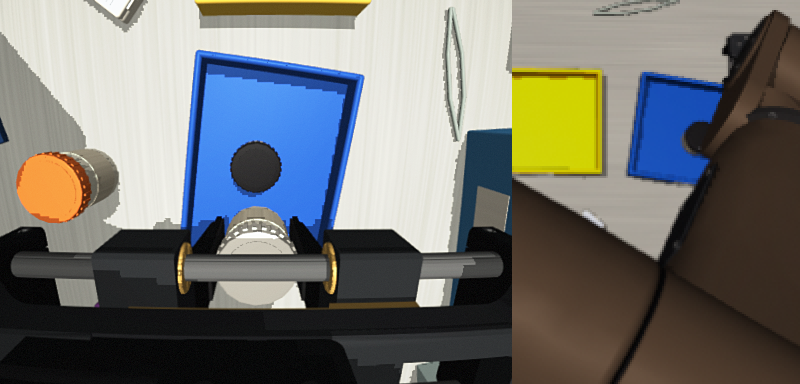

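The black pot at (255,167) stays clear and the free half of the tray lies under the gripper. Some rows fell about 25 mm short in y, so I'll correct for that and lower.

Request:
drive_tool --pt "200 14 0 1 0" --pt "200 15 0 1 0" --pt "200 0 0 0 0" --pt "200 0 25 0 0" --pt "200 0 25 0 0" --pt "200 0 20 0 0" --pt "200 0 15 0 0" --pt "200 0 10 0 0" --pt "200 0 0 0 0"

```text
time: 7.4
ee_pos: [0.5892, -0.2816, 0.0316]
ee_rot: [-0.5, 0.501, -0.499, 0.5]
ft_force: [0.0, 0.3, -0.4]
opening: 0.424
```

Request:
drive_tool --pt "200 0 3 0 0" --pt "200 0 2 0 0" --pt "200 0 1 0 0" --pt "200 0 1 0 0" --pt "200 0 0 0 0" --pt "200 0 0 0 0"

```text
time: 7.9
ee_pos: [0.5901, -0.2817, 0.027]
ee_rot: [-0.5, 0.5, -0.5, 0.5]
ft_force: [0.1, -0.8, 0.1]
opening: 0.423
```

Request:
drive_tool --pt "200 0 1 0 0" --pt "200 0 1 0 0" --pt "200 0 0 0 0" --pt "200 0 0 0 0"

```text
time: 8.23
ee_pos: [0.59, -0.2816, 0.0246]
ee_rot: [-0.5, 0.5, -0.5, 0.5]
ft_force: [0.2, -0.2, -0.3]
opening: 0.424
```

Request:
drive_tool --pt "200 0 1 0 0" --pt "200 0 0 0 0" --pt "200 0 0 0 0"

```text
time: 8.48
ee_pos: [0.5901, -0.2817, 0.0243]
ee_rot: [-0.5, 0.5, -0.5, 0.5]
ft_force: [-2.9, 1.0, 7.1]
opening: 0.424
```

Request:
drive_tool --pt "95 0 0 0 0" --pt "95 0 0 0 0" --pt "95 0 0 0 0" --pt "95 0 -15 0 0" --pt "60 0 -30 0 0" --pt "50 0 -35 0 0" --pt "50 0 -35 0 0" --pt "50 -10 0 -34 0" --pt "50 -10 0 -34 0" --pt "50 -10 0 -34 0" --pt "50 -10 0 -34 0" --pt "50 -8 0 -30 0"

```text
time: 9.48
ee_pos: [0.4219, -0.2328, 0.1386]
ee_rot: [-0.5, 0.5, -0.5, 0.5]
ft_force: [0.0, 0.1, 0.1]
opening: 0.802
```

Request:
drive_tool --pt "50 0 0 0 0" --pt "50 0 0 0 0"

```text
time: 9.65
ee_pos: [0.4232, -0.2338, 0.1391]
ee_rot: [0.5, -0.5, 0.5, -0.5]
ft_force: [0.6, 0.2, -0.4]
opening: 0.805
```

```bash
python3 - <<'E'
from h import *
look('cup_orange_center',.07,'w4.png'); look('biopsy_center',.055,'t4.png','top')
E
cd pics; python3 -c "
import cv2,numpy as np
cv2.imwrite('c4.png',np.hstack([cv2.imread('w4.png'),cv2.imread('t4.png')[100:300,240:440].repeat(2,0).repeat(2,1)[:384]])[:, :800])"
```

```text
cup_orange_center 0.88 [220. 164. 291. 238.] rect [ 421.7 -234. ] [56.8 57.4] 88.1 z 0.0709
biopsy_center 0.77 [349. 162. 368. 178.] rect [ 591.3 -282.9] [37.6 40.7] 46.4 z 0.0547
biopsy_center 0.32 few 3867
 mark 0.51 [359. 166.]
```

View pics/c4.png

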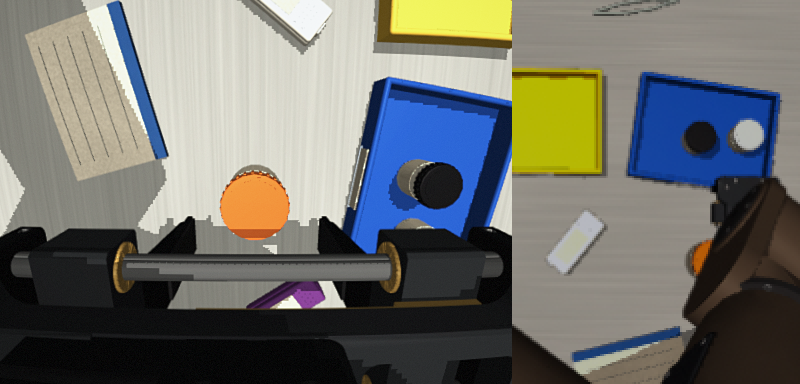

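The white pot now stands beside the black one in the blue tray. The orange cup is centred between the fingers at (255,206).

Request:
drive_tool --pt "50 0 30 -1 0" --pt "50 0 30 0 0" --pt "50 0 25 0 0" --pt "50 0 20 0 0" --pt "50 0 12 0 0" --pt "50 0 0 0 0" --pt "200 0 0 0 0" --pt "200 0 0 0 0" --pt "200 0 0 0 0" --pt "200 0 0 0 0" --pt "200 0 0 0 0" --pt "200 0 0 0 0"

```text
time: 10.95
ee_pos: [0.4233, -0.2341, 0.0224]
ee_rot: [-0.5, 0.499, -0.5, 0.5]
ft_force: [-0.9, -0.5, 7.7]
opening: 0.59
```

Request:
drive_tool --pt "200 0 0 0 0" --pt "200 0 0 0 0"

```text
time: 11.12
ee_pos: [0.4233, -0.2341, 0.0224]
ee_rot: [-0.5, 0.499, -0.5, 0.5]
ft_force: [-1.6, 0.3, 7.3]
opening: 0.591
```

Request:
drive_tool --pt "200 0 -5 0 0" --pt "200 0 -20 0 0" --pt "200 0 -30 0 0" --pt "200 0 -35 0 0" --pt "200 -10 -10 10 0" --pt "200 -25 0 23 0" --pt "200 -25 0 23 0" --pt "200 -25 0 23 0" --pt "200 -25 0 23 0" --pt "200 -25 0 23 0" --pt "200 -25 0 23 0" --pt "200 -25 0 23 0"

```text
time: 12.12
ee_pos: [0.5945, -0.0471, 0.1221]
ee_rot: [-0.5, 0.5, -0.5, 0.5]
ft_force: [0.4, -0.7, -0.8]
opening: 0.592
```

Request:
drive_tool --pt "200 -17 0 15 0" --pt "200 0 0 0 0" --pt "200 0 0 0 0"

```text
time: 12.37
ee_pos: [0.6087, -0.0307, 0.1216]
ee_rot: [0.501, -0.499, 0.499, -0.501]
ft_force: [-1.1, 0.1, -0.4]
opening: 0.595
```

Run:
```python
from h import *
p,C=look('cup_orange_center',.162,'w5.png')
for r in nets.cut_out('tray_yellow',p)[:1]:
    P=C[r['region']]; print(r['score'],P[abs(P[:,2]-.03)<.006].min(0),P[abs(P[:,2]-.03)<.006].max(0))
```

```text
cup_orange_center 0.69 [191. 191. 320. 309.] rect [608.3 -18.1] [57.1 32. ] 0.9 z 0.164
0.62 [ 0.53602446 -0.06981999  0.02400022] [0.67955897 0.10173642 0.03574906]
```

View pics/w5.png

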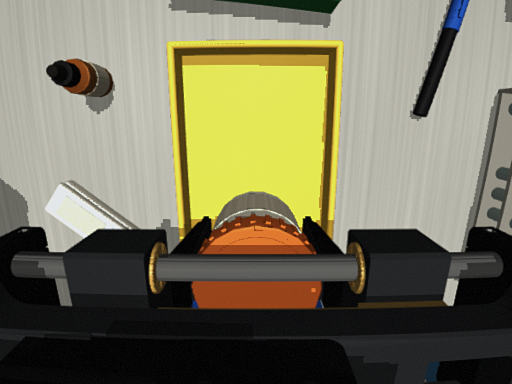

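The orange cup is centred over the near half of the yellow tray, whose inner walls are at about columns 180 and 330. Now I'll lower it.

Request:
drive_tool --pt "200 4 20 0 0" --pt "200 0 25 0 0" --pt "200 0 20 0 0" --pt "200 0 12 0 0" --pt "200 0 8 0 0" --pt "200 0 2 0 0" --pt "200 0 0 0 0" --pt "200 0 0 0 0"

```text
time: 13.23
ee_pos: [0.6092, -0.0358, 0.0355]
ee_rot: [-0.5, 0.499, -0.5, 0.5]
ft_force: [-0.1, 0.4, -0.6]
opening: 0.592
```

Request:
drive_tool --pt "200 0 2 0 0" --pt "200 0 1 0 0" --pt "200 0 1 0 0" --pt "200 0 0 0 0" --pt "200 0 0 0 0"

```text
time: 13.65
ee_pos: [0.6088, -0.0356, 0.0307]
ee_rot: [-0.5, 0.5, -0.5, 0.5]
ft_force: [-0.4, 0.5, 0.1]
opening: 0.592
```

Request:
drive_tool --pt "200 0 1 0 0" --pt "200 0 1 0 0" --pt "200 0 1 0 0" --pt "200 0 0 0 0" --pt "200 0 0 0 0"

```text
time: 14.07
ee_pos: [0.6088, -0.0356, 0.0276]
ee_rot: [-0.5, 0.5, -0.5, 0.5]
ft_force: [0.0, -0.8, -0.7]
opening: 0.594
```

Request:
drive_tool --pt "200 0 1 0 0" --pt "200 0 0 0 0" --pt "200 0 0 0 0"

```text
time: 14.32
ee_pos: [0.6087, -0.0356, 0.0274]
ee_rot: [-0.5, 0.5, -0.5, 0.5]
ft_force: [-3.8, -0.4, 8.8]
opening: 0.591
```

Request:
drive_tool --pt "50 0 0 0 0" --pt "50 0 0 0 0" --pt "50 0 0 0 0" --pt "50 0 0 0 0" --pt "50 0 -15 0 0" --pt "50 0 -30 0 0" --pt "50 0 -35 0 0" --pt "50 0 -32 0 0" --pt "50 -28.5 0 -22 0" --pt "50 -28.5 0 -22 0" --pt "50 -28.5 0 -22 0" --pt "50 -28.5 0 -22 0"

```text
time: 15.32
ee_pos: [0.5195, 0.0791, 0.1387]
ee_rot: [-0.5, 0.5, -0.5, 0.5]
ft_force: [0.7, 1.4, -0.4]
opening: 0.803
```

Request:
drive_tool --pt "50 -28.5 0 -22 0" --pt "50 -28.5 0 -22 0" --pt "50 -28.5 0 -22 0" --pt "50 -28.5 0 -22 0" --pt "50 -28.5 0 -22 0" --pt "50 0 0 0 0" --pt "50 0 0 0 0"

```text
time: 15.9
ee_pos: [0.4097, 0.2218, 0.1388]
ee_rot: [-0.501, 0.499, -0.499, 0.501]
ft_force: [-0.4, -0.3, 0.1]
opening: 0.8
```

```bash
python3 - <<'E'
from h import *
look('cup_red_center',.07,'w6.png'); look('cup_orange_center',.075,'t6.png','top')
E
cd pics; python3 -c "
import cv2,numpy as np
cv2.imwrite('c6.png',np.hstack([cv2.imread('w6.png'),cv2.imread('t6.png')[100:300,160:360].repeat(2,0).repeat(2,1)[:384]])[:, :800])"
```

```text
cup_red_center 0.93 [221. 161. 292. 237.] rect [408.9 222.8] [57.5 56.9] 13.8 z 0.0708
 mark 0.85 [265. 158.]
```

View pics/c6.png

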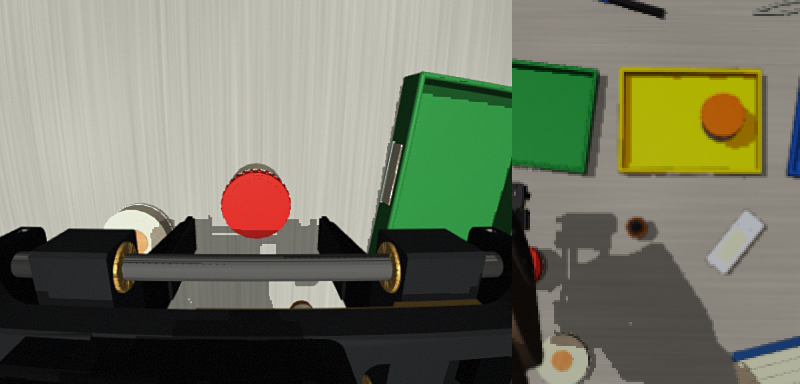

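The orange cup stands in the yellow tray. The red cup is centred at (256,204), and the label roll at (140,230) is clear of the left finger. I'll grip the red cup.

Request:
drive_tool --pt "50 0 30 -1 0" --pt "50 0 30 0 0" --pt "50 0 25 0 0" --pt "50 0 20 0 0" --pt "50 0 12 0 0" --pt "50 0 0 0 0" --pt "200 0 0 0 0" --pt "200 0 0 0 0" --pt "200 0 0 0 0" --pt "200 0 0 0 0" --pt "200 0 0 0 0" --pt "200 0 0 0 0"

```text
time: 17.2
ee_pos: [0.4099, 0.2208, 0.0224]
ee_rot: [-0.5, 0.499, -0.5, 0.501]
ft_force: [-0.5, 0.3, 9.0]
opening: 0.591
```

Request:
drive_tool --pt "200 0 0 0 0" --pt "200 0 0 0 0"

```text
time: 17.37
ee_pos: [0.4099, 0.2208, 0.0224]
ee_rot: [-0.5, 0.499, -0.5, 0.501]
ft_force: [-0.1, -1.7, 8.2]
opening: 0.593
```

Request:
drive_tool --pt "200 0 -5 0 0" --pt "200 0 -20 0 0" --pt "200 0 -30 0 0" --pt "200 0 -35 0 0" --pt "200 8 -10 10 0" --pt "200 22 0 25 0" --pt "200 22 0 25 0" --pt "200 22 0 25 0" --pt "200 22 0 25 0" --pt "200 22 0 25 0" --pt "200 22 0 25 0" --pt "200 22 0 25 0"

```text
time: 18.37
ee_pos: [0.5955, 0.0575, 0.1221]
ee_rot: [-0.5, 0.5, -0.5, 0.5]
ft_force: [0.5, 0.8, -2.1]
opening: 0.589
```

Request:
drive_tool --pt "200 11 0 14 0" --pt "200 0 0 0 0" --pt "200 0 0 0 0"

```text
time: 18.62
ee_pos: [0.6085, 0.0474, 0.1215]
ee_rot: [-0.5, 0.5, -0.5, 0.5]
ft_force: [-0.4, 0.4, -2.1]
opening: 0.591
```

Request:
drive_tool --pt "200 0 20 0 0" --pt "200 0 25 0 0" --pt "200 0 20 0 0" --pt "200 0 12 0 0" --pt "200 0 8 0 0" --pt "200 0 4 0 0" --pt "200 0 2 0 0" --pt "200 0 1 0 0" --pt "200 0 1 0 0" --pt "200 0 0 0 0" --pt "200 0 0 0 0"

```text
time: 19.53
ee_pos: [0.6089, 0.0478, 0.0292]
ee_rot: [-0.5, 0.5, -0.5, 0.5]
ft_force: [0.2, -0.5, -1.6]
opening: 0.593
```

Request:
drive_tool --pt "200 0 1 0 0" --pt "200 0 1 0 0" --pt "200 0 0.5 0 0" --pt "200 0 0 0 0" --pt "200 0 0 0 0"

```text
time: 19.95
ee_pos: [0.6089, 0.0478, 0.0274]
ee_rot: [-0.5, 0.499, -0.5, 0.501]
ft_force: [-3.5, -0.0, 12.6]
opening: 0.589
```

Request:
drive_tool --pt "50 0 0 0 0" --pt "50 0 0 0 0" --pt "50 0 0 0 0" --pt "50 0 0 0 0" --pt "50 0 -15 0 0" --pt "50 0 -30 0 0" --pt "50 0 -35 0 0" --pt "50 0 -32 0 0" --pt "50 21 0 -32.5 0" --pt "50 21 0 -32.5 0" --pt "50 21 0 -32.5 0" --pt "50 21 0 -32.5 0"

```text
time: 20.95
ee_pos: [0.4771, -0.0367, 0.1382]
ee_rot: [-0.5, 0.499, -0.5, 0.501]
ft_force: [0.8, -2.1, -0.2]
opening: 0.803
```

Request:
drive_tool --pt "80 21 0 -32.5 0" --pt "80 0 0 0 -0.12" --pt "80 0 0 0 -0.12" --pt "80 0 0 0 -0.12" --pt "80 0 0 0 -0.12" --pt "80 0 0 0 -0.12" --pt "80 0 0 0 -0.12" --pt "80 0 0 0 -0.12" --pt "80 0 0 0 -0.07" --pt "80 0 0 0 0" --pt "80 0 0 0 0"

```text
time: 21.87
ee_pos: [0.4463, -0.0573, 0.1381]
ee_rot: [-0.669, 0.23, -0.23, 0.669]
ft_force: [-0.0, 0.0, 0.0]
opening: 0.683
```

```bash
python3 - <<'E'
from h import *
look('mailer_white_center',.022,'w7.png'); look('cup_red_center',.075,'t7.png','top')
s=arm.read_state();R=Ro.from_quat(s['ee_rot']).as_matrix();print(s['ee_pos'],np.degrees(np.arctan2(R[1,0],R[0,0])),s['joints'])
E
cd pics; python3 -c "
import cv2,numpy as np
cv2.imwrite('c7.png',np.hstack([cv2.imread('w7.png'),cv2.imread('t7.png')[100:300,160:360].repeat(2,0).repeat(2,1)[:384]])[:, :800])"
```

```text
mailer_white_center 0.95 [240. 143. 277. 234.] rect [445.6 -56.9] [34.1 89. ] 51.8 z 0.0227
 mark 0.85 [259. 192.]
cup_red_center 0.77 [219. 144. 244. 169.] rect [608.2  49.7] [55.9 55.4] 71.5 z 0.0746
 mark 0.63 [229. 159.]
[ 0.4462601  -0.05730711  0.13810637] -37.851617974723375 [-2.74764205e-01  3.75873996e-01  2.07198354e+00  1.30771547e-04
  6.93726252e-01 -1.18502572e+00]
```

View pics/c7.png

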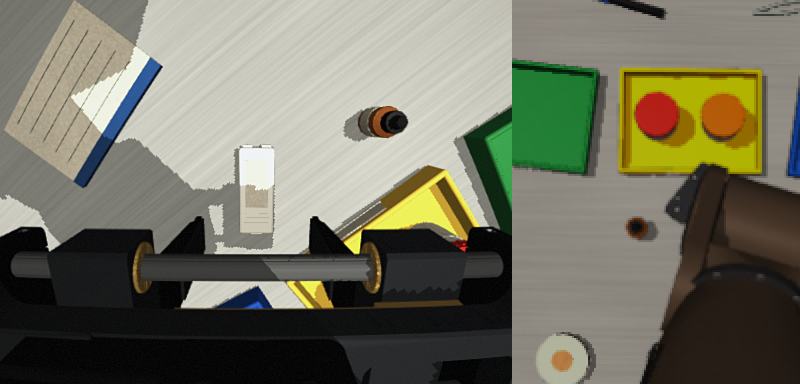

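Both cups stand in the yellow tray. The white mailer is aligned with the tool at (257,190), at a yaw of -38°. I'll descend and grip it.

Request:
drive_tool --pt "80 0 30 0 0" --pt "80 0 30 0 0" --pt "80 0 30 0 0" --pt "80 0 20 0 0" --pt "80 0 12 0 0" --pt "80 0 2.5 0 0" --pt "80 0 0 0 0" --pt "210 0 0 0 0" --pt "210 0 0 0 0" --pt "210 0 0 0 0" --pt "210 0 0 0 0" --pt "210 0 0 0 0"

```text
time: 23.17
ee_pos: [0.4465, -0.0573, 0.0141]
ee_rot: [-0.669, 0.229, -0.229, 0.669]
ft_force: [-0.2, 0.3, 0.1]
opening: 0.389
```

Request:
drive_tool --pt "210 0 0 0 0" --pt "210 0 0 0 0"

```text
time: 23.33
ee_pos: [0.4464, -0.0573, 0.014]
ee_rot: [-0.669, 0.229, -0.229, 0.669]
ft_force: [-0.1, 0.1, 7.1]
opening: 0.354
```

Request:
drive_tool --pt "210 0 -5 0 0" --pt "210 0 -20 0 0" --pt "210 0 -30 0 0" --pt "210 0 -35 0 0" --pt "210 0 -20 0 0" --pt "210 0 0 0 -0.06" --pt "210 0 0 0 -0.1" --pt "210 0 0 0 -0.1" --pt "210 0 0 0 -0.1" --pt "210 0 0 0 -0.1" --pt "210 0 0 0 -0.1" --pt "210 0 0 0 0"

```text
time: 24.33
ee_pos: [0.4461, -0.0573, 0.1239]
ee_rot: [-0.706, 0.034, -0.034, 0.706]
ft_force: [0.1, -0.1, 0.1]
opening: 0.357
```

Request:
drive_tool --pt "210 9 0 16 0" --pt "210 16 0 31 0" --pt "210 17 0 32 0" --pt "210 17 0 32 0" --pt "210 17 0 32 0" --pt "210 17 0 32 0" --pt "210 17 0 32 0" --pt "210 17 0 32 0" --pt "210 13 0 26 0" --pt "210 0 0 0 0" --pt "210 0 0 0 0"

```text
time: 25.25
ee_pos: [0.6118, 0.1935, 0.1232]
ee_rot: [0.706, -0.036, 0.035, -0.706]
ft_force: [-0.7, -1.5, -1.2]
opening: 0.359
```

Run:
```python
from h import *
p,C=look('mailer_white_center',.132,'w8.png')
for r in nets.cut_out('tray_green',p)[:1]:
    P=C[r['region']];T=P[abs(P[:,2]-.03)<.006]; print(r['score'],cv2.minAreaRect((T[:,:2]*1000).astype(np.float32)))
s=arm.read_state();R=Ro.from_quat(s['ee_rot']).as_matrix();print(s['ee_pos'],np.degrees(np.arctan2(R[1,0],R[0,0])),s['opening'])
```

```text
mailer_white_center 0.88 [224. 162. 289. 312.] rect [610.5 193.7] [34.6 86.1] 84.2 z 0.1318
 mark 0.69 [259. 242.]
0.85 ((600.5718383789062, 234.17056274414062), (192.24575805664062, 114.45622253417969), 84.49325561523438)
[0.61150333 0.19145107 0.1237818 ] -5.836545389017945 0.3562577860337866
```

View pics/w8.png

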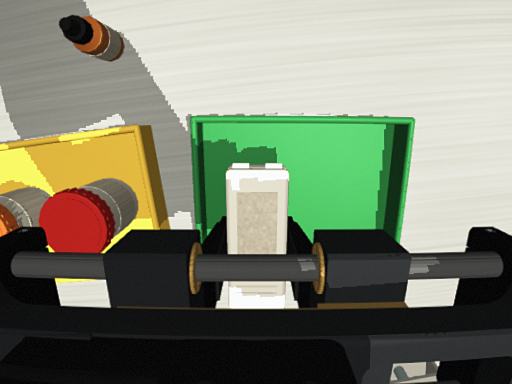

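The white mailer is held flat over the left half of the green tray, its left edge at column 226 against the inner wall at about column 203. I'll lower it.

Request:
drive_tool --pt "210 0 20 0 0" --pt "210 0 25 0 0" --pt "210 0 22 0 0" --pt "210 0 14 0 0" --pt "210 0 8 0 0" --pt "210 0 5 0 0" --pt "210 0 3 0 0" --pt "210 0 2 0 0" --pt "210 0 2 0 0" --pt "210 0 0 0 0" --pt "210 0 0 0 0"

```text
time: 26.37
ee_pos: [0.6122, 0.1925, 0.0231]
ee_rot: [-0.706, 0.035, -0.036, 0.706]
ft_force: [-0.2, 0.7, -0.5]
opening: 0.358
```

Request:
drive_tool --pt "210 0 1 0 0" --pt "210 0 1 0 0" --pt "210 0 1 0 0" --pt "210 0 1 0 0" --pt "210 0 0.5 0 0" --pt "210 0 0 0 0" --pt "210 0 0 0 0"

```text
time: 26.95
ee_pos: [0.612, 0.1925, 0.0191]
ee_rot: [-0.706, 0.035, -0.035, 0.706]
ft_force: [-3.4, -0.2, 9.1]
opening: 0.358
```

Request:
drive_tool --pt "110 0 0 0 0" --pt "110 0 0 0 0" --pt "110 0 0 0 0" --pt "110 0 0 0 0" --pt "110 0 -15 0 0" --pt "110 0 -35 0 0" --pt "80 0 -35 0 0" --pt "80 0 -35 0 0" --pt "80 -6 0 -35.5 0" --pt "80 -6 0 -35.5 0" --pt "80 -6 0 -35.5 0" --pt "80 -6 0 -35.5 0"

```text
time: 27.95
ee_pos: [0.5732, 0.0524, 0.1383]
ee_rot: [-0.706, 0.035, -0.035, 0.706]
ft_force: [0.9, -0.5, 0.0]
opening: 0.684
```

Request:
drive_tool --pt "80 -6 0 -35.5 0" --pt "80 -6 0 -35.5 0" --pt "80 -6 0 -35.5 0" --pt "80 -6 0 -35.5 0" --pt "80 -6 0 -35.5 0" --pt "80 -6 0 -35.5 0" --pt "80 -6 0 -35.5 0" --pt "80 -6 0 -35.5 0" --pt "80 -6 0 -35.5 0" --pt "80 -6 0 -35.5 0" --pt "80 -6 0 -35.5 0" --pt "80 -6 0 -35.5 0"

```text
time: 28.95
ee_pos: [0.459, -0.3649, 0.138]
ee_rot: [-0.706, 0.035, -0.035, 0.706]
ft_force: [1.0, -0.2, -0.0]
opening: 0.689
```

Request:
drive_tool --pt "80 0 0 0 0.12" --pt "80 0 0 0 0.12" --pt "80 0 0 0 0.12" --pt "80 0 0 0 0.12" --pt "80 0 0 0 0.12" --pt "80 0 0 0 0.12" --pt "80 0 0 0 0.12" --pt "80 0 0 0 0.12" --pt "80 0 0 0 0.12" --pt "80 0 0 0 0.12" --pt "80 0 0 0 0"

```text
time: 29.87
ee_pos: [0.4598, -0.3632, 0.138]
ee_rot: [-0.562, 0.429, -0.429, 0.562]
ft_force: [0.6, 0.5, -0.7]
opening: 0.685
```

Request:
drive_tool --pt "80 0 0 0 0.12" --pt "80 0 0 0 0.12" --pt "80 0 0 0 0.12" --pt "80 0 0 0 0.12" --pt "80 0 0 0 0.12" --pt "80 0 0 0 0.12" --pt "80 0 0 0 0.12" --pt "80 0 0 0 0.12" --pt "80 0 0 0 0.12" --pt "80 0 0 0 0.12" --pt "80 0 0 0 0" --pt "80 0 0 0 0"

```text
time: 30.87
ee_pos: [0.4598, -0.3632, 0.138]
ee_rot: [-0.225, 0.67, -0.67, 0.225]
ft_force: [0.4, -0.8, 0.1]
opening: 0.682
```

```bash
cat >> h.py <<'E'
def need(x,y,yaw=None):
    s=arm.read_state();R=Ro.from_quat(s['ee_rot']).as_matrix();ps=np.degrees(np.arctan2(R[1,0],R[0,0]))
    d=R.T@np.array([x-s['ee_pos'][0],y-s['ee_pos'][1],0]); print('pos',s['ee_pos'].round(4) if hasattr(s['ee_pos'],'round') else s['ee_pos'],'yaw',ps.round(1),'shift mm',(d*1000).round(1),'turn',None if yaw is None else np.radians(ps-yaw).round(3))
E
python3 - <<'E'
from h import *
look('mailer_purple_center',.022,'w9.png'); look('mailer_white_center',.027,'t9.png','top')
need(.458,-.363,-144)
E
cd pics; python3 -c "
import cv2,numpy as np
cv2.imwrite('c9.png',np.hstack([cv2.imread('w9.png'),cv2.imread('t9.png')[100:300,110:310].repeat(2,0).repeat(2,1)[:384]])[:, :800])"
```

```text
mailer_purple_center 0.62 [232. 148. 277. 240.] rect [ 455.8 -364.2] [87.6 34. ] 35.3 z 0.0225
 mark 0.78 [252. 196.]
mailer_white_center 0.92 [175. 141. 188. 176.] rect [612.5 192.9] [34.6 87.3] 84.8 z 0.0263
mailer_white_center 0.61 few 57
 mark 0.87 [182. 158.]
pos [ 0.4598 -0.3632  0.1381] yaw -143.1 shift mm [ 1.3 -0.  -1.3] turn 0.015
```

View pics/c9.png

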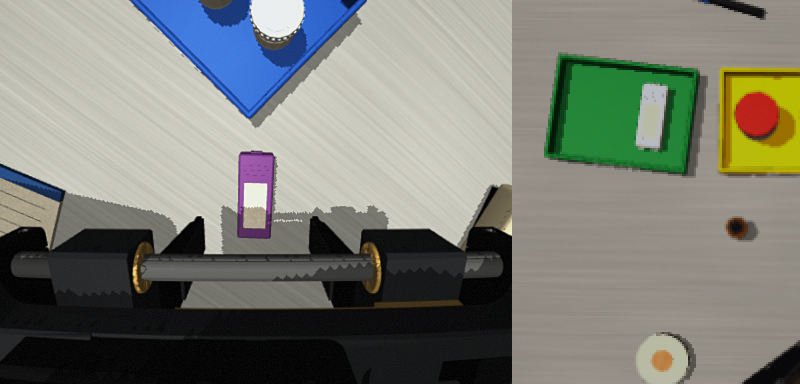

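The white mailer lies flat in the green tray near its right wall. The purple mailer is aligned at (256,195), so I'll make a small correction and grip it.

Request:
drive_tool --pt "80 3 30 -1 0.025" --pt "80 0 30 0 0" --pt "80 0 30 0 0" --pt "80 0 20 0 0" --pt "80 0 12 0 0" --pt "80 0 2.5 0 0" --pt "80 0 0 0 0" --pt "210 0 0 0 0" --pt "210 0 0 0 0" --pt "210 0 0 0 0" --pt "210 0 0 0 0" --pt "210 0 0 0 0"

```text
time: 32.17
ee_pos: [0.457, -0.3643, 0.0142]
ee_rot: [0.214, -0.673, 0.674, -0.215]
ft_force: [-0.8, 0.6, 0.0]
opening: 0.392
```

Request:
drive_tool --pt "210 0 0 0 0" --pt "210 0 0 0 0"

```text
time: 32.33
ee_pos: [0.457, -0.3643, 0.014]
ee_rot: [0.215, -0.674, 0.674, -0.215]
ft_force: [-0.8, 0.4, 6.7]
opening: 0.355
```

Request:
drive_tool --pt "210 0 -5 0 0" --pt "210 0 -20 0 0" --pt "210 0 -30 0 0" --pt "210 0 -35 0 0" --pt "210 0 -20 0 0" --pt "210 0 0 0 0" --pt "210 0 0 0 0"

```text
time: 32.92
ee_pos: [0.457, -0.3643, 0.1246]
ee_rot: [0.214, -0.673, 0.674, -0.215]
ft_force: [-0.2, -0.4, -0.9]
opening: 0.353
```

Run:
```python
from h import *
look('mailer_purple_center',.132); need(.619,.273,-185.8)
```

```text
mailer_purple_center 0.67 [222. 168. 290. 312.] rect [ 457.7 -364. ] [84.1 34.4] 35.3 z 0.1331
 mark 0.92 [256. 242.]
pos [ 0.4564 -0.3638  0.1224] yaw -144.7 shift mm [-500.9    0.8 -425.4] turn 0.718
```

Request:
drive_tool --pt "210 0 0 0 0.118" --pt "210 0 0 0 0.12" --pt "210 0 0 0 0.12" --pt "210 0 0 0 0.12" --pt "210 0 0 0 0.12" --pt "210 0 0 0 0.12" --pt "210 0 0 0 0" --pt "210 0 0 0 0"

```text
time: 33.73
ee_pos: [0.4566, -0.3639, 0.1225]
ee_rot: [0.034, 0.707, -0.706, -0.035]
ft_force: [-0.3, 0.4, -0.4]
opening: 0.353
```

Run:
```python
from h import *
need(.619,.273,-185.8)
```

```text
pos [ 0.4566 -0.3639  0.1225] yaw 174.4 shift mm [ -99.7    0.7 -649.7] turn 6.287
```

Request:
drive_tool --pt "210 -3 0 -18 0" --pt "210 -5 0 -32 0" --pt "210 -5.5 0 -36 0" --pt "210 -5.5 0 -36 0" --pt "210 -5.5 0 -36 0" --pt "210 -5.5 0 -36 0" --pt "210 -5.5 0 -36 0" --pt "210 -5.5 0 -36 0" --pt "210 -5.5 0 -36 0" --pt "210 -5.5 0 -36 0" --pt "210 -5.5 0 -36 0" --pt "210 -5.5 0 -36 0"

```text
time: 34.73
ee_pos: [0.561, 0.0392, 0.1232]
ee_rot: [0.034, 0.706, -0.706, -0.034]
ft_force: [-0.1, -0.5, -0.6]
opening: 0.356
```

Request:
drive_tool --pt "210 -5.5 0 -36 0" --pt "210 -5.5 0 -36 0" --pt "210 -5.5 0 -36 0" --pt "210 -5.5 0 -36 0" --pt "210 -5.5 0 -36 0" --pt "210 -5 0 -34 0" --pt "210 -4 0 -25 0" --pt "210 0 0 0 0" --pt "210 0 0 0 0" --pt "210 0 0 0 0"

```text
time: 35.57
ee_pos: [0.6209, 0.2709, 0.1229]
ee_rot: [-0.034, -0.706, 0.706, 0.035]
ft_force: [-0.8, -0.8, -0.1]
opening: 0.358
```

Run:
```python
from h import *
look('mailer_purple_center',.13,'w10.png'); need(.619,.273,-185.8)
```

```text
mailer_purple_center 0.82 [220. 167. 288. 311.] rect [621.6 270.8] [34.3 84.4] 84.3 z 0.1314
 mark 0.68 [253. 241.]
pos [0.6214 0.2702 0.1236] yaw 174.2 shift mm [ 2.7  0.  -2.5] turn 6.283
```

View pics/w10.png

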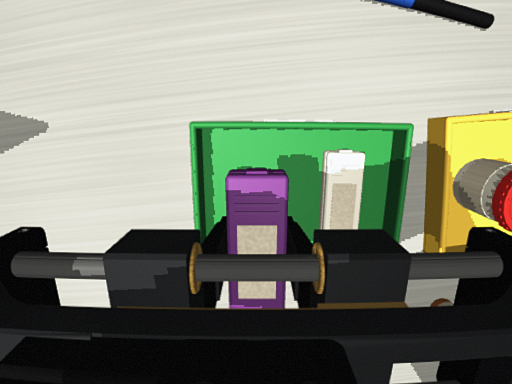

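The purple mailer is flat over the free side, parallel to the white mailer at (343,190). I'll lower it.

Request:
drive_tool --pt "210 3 20 -2 0" --pt "210 0 25 0 0" --pt "210 0 22 0 0" --pt "210 0 14 0 0" --pt "210 0 8 0 0" --pt "210 0 5 0 0" --pt "210 0 3 0 0" --pt "210 0 2 0 0" --pt "210 0 2 0 0" --pt "210 0 0 0 0" --pt "210 0 0 0 0"

```text
time: 36.63
ee_pos: [0.6188, 0.2739, 0.0232]
ee_rot: [0.036, 0.706, -0.706, -0.035]
ft_force: [-0.2, 0.8, 0.5]
opening: 0.355
```

Request:
drive_tool --pt "210 0 1 0 0" --pt "210 0 1 0 0" --pt "210 0 1 0 0" --pt "210 0 0.5 0 0" --pt "210 0 0 0 0" --pt "210 0 0 0 0"

```text
time: 37.13
ee_pos: [0.6186, 0.2738, 0.0191]
ee_rot: [0.036, 0.706, -0.706, -0.036]
ft_force: [-0.8, -0.4, -0.3]
opening: 0.355
```

Request:
drive_tool --pt "210 0 0.7 0 0" --pt "210 0 0 0 0" --pt "110 0 0 0 0" --pt "110 0 0 0 0" --pt "110 0 0 0 0" --pt "110 0 0 0 0" --pt "110 0 -15 0 0" --pt "110 0 -30 0 0" --pt "110 0 -35 0 0" --pt "110 0 -35 0 0" --pt "110 15 -15 -30 0" --pt "110 15 -15 -30 0"

```text
time: 38.13
ee_pos: [0.5956, 0.3361, 0.1657]
ee_rot: [0.038, 0.707, -0.706, -0.036]
ft_force: [0.2, -0.6, -0.7]
opening: 0.568
```

Request:
drive_tool --pt "110 20 0 -30 0" --pt "110 20 0 -30 0" --pt "110 20 0 -30 0" --pt "110 20 0 -30 0" --pt "110 20 0 -30 0" --pt "110 20 0 -30 0" --pt "110 0 0 0 0" --pt "110 0 0 0 0" --pt "110 0 0 0 0"

```text
time: 38.88
ee_pos: [0.4936, 0.5274, 0.1632]
ee_rot: [-0.036, -0.706, 0.706, 0.036]
ft_force: [-0.1, 0.5, 0.1]
opening: 0.568
```

```bash
python3 - <<'E'
from h import *
print(arm.read_state()['ee_pos'])
for k,z in [('cup_red_center',.075),('cup_orange_center',.075),('biopsy_center',.055)]: look(k,z,None,'top')
for k,z in [('mailer_white_center',.027),('mailer_purple_center',.027),('oil_bottle_center',.07)]: look(k,z,'t11.png','top')
save(optics.get_image('side'),'s11.png')
E
cd pics; python3 -c "
import cv2,numpy as np
cv2.imwrite('c11.png',np.hstack([cv2.imread('t11.png')[90:290,100:400].repeat(2,0)[:,::1],cv2.imread('s11.png')[0:384,100:500].copy().repeat(1,0) if 0 else cv2.resize(cv2.imread('s11.png')[60:360,100:500],(500,400))]) if 0 else np.hstack([cv2.resize(cv2.imread('t11.png')[110:250,100:400],(400,187)),cv2.imread('s11.png')[60:247,100:400]]))
cv2.imwrite('c11.png',np.vstack([cv2.resize(cv2.imread('t11.png')[110:250,100:400],(600,280)),cv2.resize(cv2.imread('s11.png')[90:310,150:450],(436,320),).copy() if 0 else cv2.copyMakeBorder(cv2.resize(cv2.imread('s11.png')[90:310,150:450],(436,320)),0,0,0,164,0)]))"
```

```text
[0.49364028 0.52737586 0.16315905]
cup_red_center 0.84 [217. 144. 243. 170.] rect [607.5  49.1] [53.9 54.3] 64.7 z 0.0746
 mark 0.97 [229. 157.]
cup_orange_center 0.8 [254. 148. 278. 172.] rect [608.7 -36.9] [55.5 54.4] 0.4 z 0.0745
 mark 0.56 [266. 158.]
biopsy_center 0.59 [347. 161. 364. 177.] rect [ 591.  -282.7] [37.8 40.3] 42.9 z 0.0547
 mark 0.59 [357. 168.]
mailer_white_center 0.69 [175. 140. 188. 174.] rect [612.4 192.9] [34.6 87.4] 85.0 z 0.0263
mailer_white_center 0.19 [144. 140. 156. 173.] rect [616.8 274. ] [33.3 88. ] 83.8 z 0.0264
 mark 0.69 [182. 158.]
mailer_purple_center 0.63 [142. 140. 156. 174.] rect [616.6 274.3] [32.6 88. ] 84.6 z 0.0263
 mark 0.67 [150. 155.]
 mark 0.44 [224. 212.]
```

View pics/c11.png

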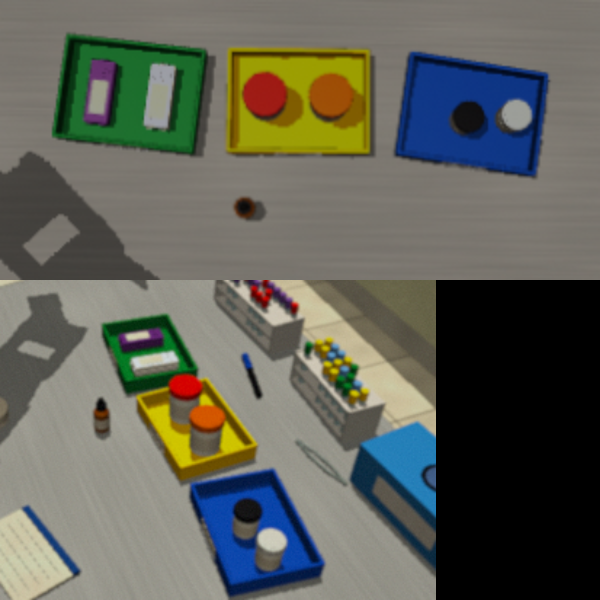

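All the specimens are inside their trays, upright or flat, and the oil bottle and black-lidded pot haven't moved. I'll hand the job in.

```bash
python3 -c "
from h import *
print(workorder.close_job())"
```

```text
the job is handed in; nothing more can be done
None
```

All five specimens are sorted and the job is handed in, at about 39 s of the 128 s allowed. Both urine cups are in the yellow tray, the white-lidded pot is beside the black-lidded one in the blue tray, and the two mailers lie side by side in the green tray.

**Final checks:** In the last top and side pictures every specimen is well inside its walls. The tops measure about 75 mm (cups), 55 mm (biopsy pot) and 26 mm (mailers). Those are the heights expected for items standing or lying on the tray floor, to within 1 mm. The oil bottle and the black-lidded pot look upright and in place, and the arm is clear of everything.

**Disagreements:**
- The networks gave no full outline of the oil bottle, only a weak mark in the right place, so I judged it by eye.
- The wrist and top cameras differed by 2–3 mm in places.
- On the first carry to the blue tray, some moves fell about 25 mm short. I corrected that before setting the pot down.
- The last force reading before I released the purple mailer showed no clear contact. I lowered it 0.7 mm more without reading the force again, and it ended up flat on the floor.

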